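# Tare the balance with the touch-free switch

### The job

Tare the laboratory balance for weighing: push the sliding glass lid on top of its draught shield fully shut, then point with the fingertips straight down at the eye of the round touch-free switch, about 3 cm above it and without touching it, and hold still there for at least two seconds before taking the hand well away. Pick nothing up, touch none of the three switches, do not bring the hand low over the square one or the long one, and leave the dish on the pan and the jar where they stand.

Things in the scene. Friction and masses are not known exactly. Their poses are not given: they have to be found in the camera images.
- balance: Fixed balance: white base 340 x 210 x 50 mm carrying a glass draught shield (160 x 156 mm, centred at x = -60 mm, rim at height 171 mm). Origin on the bench; x points to its back, z up. Behind the shield a grey housing, top at 120 mm, and two lid rails at y = +-76 mm (tops at 171 mm, to x = 140 mm); between the rails it is free above the housing.
- lid (a joint): How far the lid is slid open towards the balance's back (its +x), in m: 0 fully shut (end stop), 0.11 fully open. About 2 N of friction; it stays where it is left and cannot be lifted. Too wide to grasp: push its back face towards the balance's front.
- lid_push (a point): Middle of the lid's flat back face (towards the balance's +x), half-way up at height 184 mm; moves with the lid, axes as the balance. The lid is an aluminium-framed glass slab 164 x 164 mm, 22 mm thick, underside at 173 mm, top at 195 mm above the bench.
- round_switch: The round touch-free switch (tare): fixed low grey disc, 80 mm across, 28 mm high; origin under its centre, on the bench.
- round_switch_eye (a point): The eye of the round switch: centre of the black 26 mm window in the middle of its top, 31 mm above the bench; z up. It reacts to fingertips held right above it at about 10 to 60 mm, within 20 mm sideways.
- square_switch: The square touch-free switch (not wanted): fixed low grey block 70 x 70 mm, 28 mm high; origin under its centre, on the bench.
- square_switch_eye (a point): The eye of the square switch: centre of the black 26 mm window on its top, 31 mm above the bench. Reacts like the other eyes.
- long_switch: The long touch-free switch (not wanted): fixed low grey block 36 mm (its x) by 110 mm (its y), 28 mm high; origin under its centre, on the bench.
- long_switch_eye (a point): The eye of the long switch: centre of the black 26 mm window on its top, 31 mm above the bench. Reacts like the other eyes.
- dish_center (a point): Centre, half-way up, of a small loose white weighing dish (50 mm across, 18 mm high) standing on the pan inside the shield. Leave it alone.
- jar_center (a point): Centre, half-way up, of a loose amber glass jar (48 mm across, 70 mm high) standing on the bench. Leave it alone.
Mind the look-alikes: they are no part of the job. Leave any brown or orange look-alike of the round_switch alone.

How it is judged:
On the way, in this order (a step that is already met when the one before it is completed fails the run):
1. the lid is pushed fully shut (value of joint lid below 0.004 m), for 0.2 s.
2. with the lid shut, the fingertips dwell just above the round switch's eye without contact (value of joint lid below 0.004 m and horizontal distance between the grasp point and round_switch_eye below 0.02 m and z of the grasp point in the frame of round_switch_eye between 0.022 and 0.085 m), for 1.8 s.
At the end, for the whole second after the job is handed in: The lid is shut to within 4 mm, the hand is at least 100 mm from the round switch's eye, and the dish and jar are within 15 mm of where they began (value of joint lid below 0.004 m and distance between the grasp point and round_switch_eye above 0.1 m and distance of each of dish_center, jar_center from where it was at the start of the episode below 0.015 m); the robot touches nothing.
It fails at once if a switch is touched (contact force between any of the fingers, the arm and round_switch above 0.3 N or contact force between any of the fingers, the arm and square_switch above 0.3 N or contact force between any of the fingers, the arm and long_switch above 0.3 N).
It fails at once if the fingertips come low (within about 65 mm) right over the eye of the square or the long switch ((horizontal distance between the grasp point and square_switch_eye below 0.035 m and z of the grasp point in the frame of square_switch_eye between -0.05 and 0.085 m) or (horizontal distance between the grasp point and long_switch_eye below 0.035 m and z of the grasp point in the frame of long_switch_eye between -0.05 and 0.085 m)).
It fails at once if the dish or the jar is moved or lifted by more than 15 mm (not (distance of each of dish_center, jar_center from where it was at the start of the episode below 0.015 m)).
It also fails if it takes over 48 s, if anything falls off the work surface, if the arm or the gripper's body presses on something with over 40 N, if the wrist force passes 120 N, or if a joint passes its speed limit or range.

### The arm

A 6-joint arm with a two-finger parallel gripper is mounted at the origin on the work surface. World frame = base frame: x ahead of the robot, y to its left, z up, the work surface at z = 0. Lengths are in m, angles in rad, forces in N, time in s.
With the tool pointing down it reaches from about 0.325 to 0.85 m from the base axis. Payload 4.4 kg.
Tool frame: the origin (TCP) lies at the very end of the fingers, on their centre line; the grasp point (between the pads) lies 19 mm behind it; x points along the fingers, y is the direction in which the jaws open and shut, and the axes are right-handed (so a half turn about x gives the same grasp; the last joint's range is limited). The gripper opens to 94 mm and grips with 3 to 60 N. Pads are 16 mm wide; open, the fingers measure 119 mm over their backs; the gripper's body (75 mm by 177 mm) begins 78 mm behind the grasp point.
Start: joints at [-1.423, 0.207, 1.542, -0, 1.393, -0.15], TCP at [0.169, -0.55, 0.205] pointing down, gripper open.
Joint ranges: [-2.73, 2.73], [-0.86, 2.22], [0.23, 2.46], [-1.11, 4.25], [0.08, 2.63], [-2.82, 2.82]. Speed limits (rad/s): [2.79, 2.79, 3.14, 3.14, 3.14, 3.14].

### API

Orientations are given as a unit quaternion [w, x, y, z].
In Python, from bench import move_pose, servo_line, set_joints, move_gripper, wait, ik, capture, camera_model, Unreachable, finish_job, read_time_s, read_q, read_qd, read_tau, read_ee_pos, read_tool_rot, read_force, read_ft_torque, read_width gives the robot as it stands. The module is installed in compiled form; this text tells all that it offers. Calls block until the motion is done:
- move_pose(position, orientation): joint-space move of the TCP to a pose.
- servo_line(position, attitude=None, rate=0.15): straight line of the TCP; attitude=None keeps the orientation; rate is the mean speed in m/s.
- set_joints(angles): joint-space move.
- move_gripper(opening, effort=None): finger opening in m; effort is the grip in N (None keeps the last); returns when the fingers have stopped.
- wait(seconds).
- ik(position, orientation): joint angles nearest the present ones, or None.
- capture(name): name is "scene" or "side" or "wrist"; returns the picture (400x640x3 uint8, red, green, blue); there is no depth.
- camera_model(name): a dict with "camera_matrix" (3x3 intrinsics, pixels), "R" (3x3) and "t" (3): a world point X has camera coordinates R X + t; the wrist camera has in their place "mount" (4x4, takes a point from camera to tool coordinates, whose origin is the TCP and whose axes are the tool frame's). Camera axes: x right, y down, z forward; pixel columns grow to the right and rows downward; lengths in m; the calibration is good to about 2 mm. The wrist camera is an equidistant fisheye: a pixel r from the principal point sees the ray r / f radians off the axis. A picture is of the moment at which its call begins: read the wrist's pose just before it. camera_model takes no time and is no camera call.
A pose or a line that the arm cannot do raises Unreachable and nothing moves.
- finish_job(): hands the job in, once; it reports no verdict.
Readings, each from a call of its own:
- read_time_s(): time.
- read_q(): joint angles.
- read_qd(): joint speeds.
- read_tau(): joint torques, N m.
- read_ee_pos(): TCP position.
- read_tool_rot(): TCP orientation.
- read_force(): force on the tool from outside, world axes, zero at the start.
- read_ft_torque(): the same for the moment, N m.
- read_width(): finger opening in m.
Only numpy, scipy, OpenCV 4.12 (cv2) and the standard library are available. Lean on these libraries where they do the work, as an engineer would, in place of code of your own. Each camera call takes 0.05 s, during which the arm holds its last target.

## Working session

There is one attempt and no reset: what is moved stays moved. The work goes in short steps, each a Python script; the robot and the scene stay as the last script left them, time stands still between calls to the robot, and variables do not carry over. Pictures are saved under pics/ and viewed, and the job is handed in when it is done.

```bash
ls; mkdir -p pics
python3 - <<'E'
from bench import *
import cv2,numpy as np
for n in ("scene","side","wrist"):
    im=capture(n); cv2.imwrite(f"pics/{n}0.png",im[:,:,::-1]); m=camera_model(n); print(n,m)
print(read_time_s(),read_ee_pos(),read_tool_rot(),read_width())
E
```

```text
pics
scene {'camera_matrix': array([[414.21246313,   0.        , 318.69292066],
       [  0.        , 414.21246313, 195.55847827],
       [  0.        ,   0.        ,   1.        ]]), 'R': array([[-0.51531506,  0.85698627,  0.00499332],
       [ 0.59468718,  0.36177506, -0.71795959],
       [-0.61708797, -0.36700592, -0.69606688]]), 't': array([ 0.1283548 , -0.20411913,  1.39785964])}
side {'camera_matrix': array([[445.07009388,   0.        , 315.8326075 ],
       [  0.        , 445.07009388, 195.63337697],
       [  0.        ,   0.        ,   1.        ]]), 'R': array([[ 0.94672067, -0.32188036, -0.01063055],
       [-0.18735136, -0.52359271, -0.8311138 ],
       [ 0.26195313,  0.78882426, -0.55600076]]), 't': array([-0.40068002,  0.25982338,  0.77805936])}
wrist {'camera_matrix': array([[309.70691629,   0.        , 320.02843324],
       [  0.        , 309.70691629, 199.05570238],
       [  0.        ,   0.        ,   1.        ]]), 'mount': array([[-1.24455059e-03, -2.38821706e-01,  9.71062637e-01,
        -1.78743824e-01],
       [ 9.99998389e-01, -1.55362292e-03,  8.99540029e-04,
        -1.12137047e-03],
       [ 1.29383548e-03,  9.71062191e-01,  2.38823254e-01,
        -6.93512635e-02],
       [ 0.00000000e+00,  0.00000000e+00,  0.00000000e+00,
         1.00000000e+00]])}
0.15 [ 0.16914578 -0.54890301  0.20454955] [-0.10461332 -0.69922324 -0.10587989  0.69923699] 0.09416188875904313
```

View pics/scene0.png

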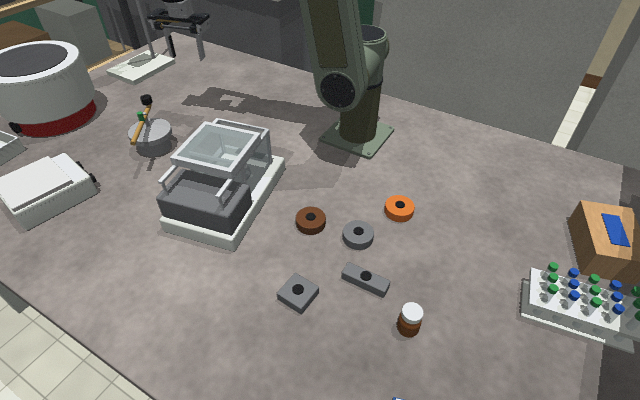

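View pics/side0.png

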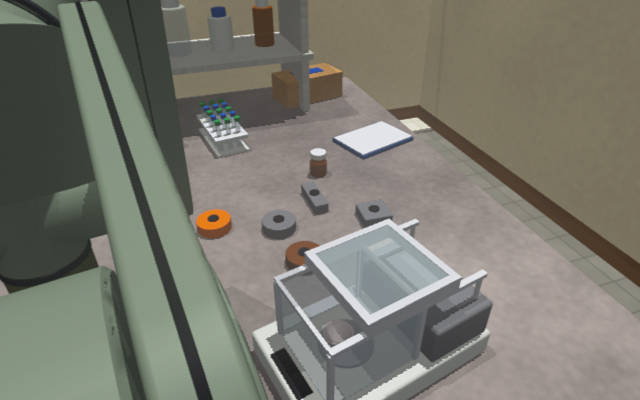

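View pics/wrist0.png

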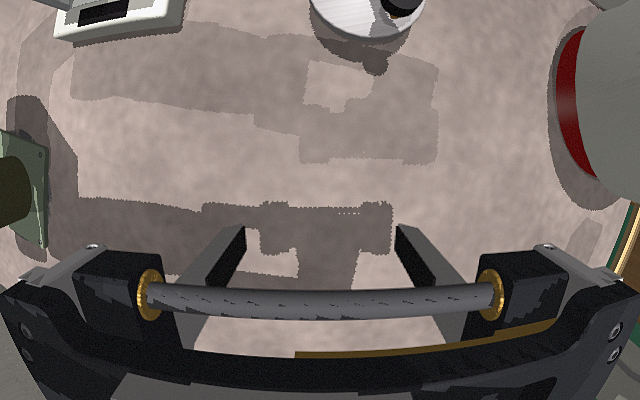

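The two pictures agree on the candidates for the round switch. In the scene view they are the grey disc (358,234), the brown disc (310,219), the orange disc (400,207) and the grey round thing with a stick (150,137). The grey disc fits the description. The lid is partly open, around (220,147). Next I'll take close crops and measure.

```bash
cat > h.py <<'E'
import numpy as np,cv2
from bench import *
def ray(n,uv):
    m=camera_model(n);d=m["R"].T@np.linalg.inv(m["camera_matrix"])@np.array([*uv,1.]);c=-m["R"].T@m["t"];return c,d
def onz(n,uv,z):
    c,d=ray(n,uv);return c+d*(z-c[2])/d[2]
def proj(n,X):
    m=camera_model(n);p=m["camera_matrix"]@(m["R"]@np.asarray(X,float)+m["t"]);return p[:2]/p[2]
E
python3 - <<'E'
from h import *
for n,f,g in (("scene",(280,190,140,125),{"round":(358,231),"sq":(298,290),"long":(366,276),"brown":(310,217),"orange":(400,205)}),("side",(190,170,210,110),{"round":(279,216),"sq":(374,209),"long":(314,192),"orange":(213,217)})):
    im=cv2.imread(f"pics/{n}0.png")
    mask=(im.max(2)<45).astype(np.uint8)
    k,l,s,c=cv2.connectedComponentsWithStats(mask)
    for a,p in g.items():
        i=min((i for i in range(1,k) if s[i,4]>15 and s[i,4]<400),key=lambda i:np.hypot(*(c[i]-p)))
        print(n,a,c[i].round(1),s[i,4],s[i,2:4],onz(n,c[i],.031).round(4))
im=cv2.imread("pics/scene0.png")
cv2.imwrite("pics/c1.png",cv2.resize(im[110:250,150:300],None,fx=5,fy=4.2*5/4.2*.82,interpolation=cv2.INTER_CUBIC)[:600])
a=cv2.resize(im[190:320,275:425],None,fx=4,fy=4,interpolation=cv2.INTER_CUBIC);cv2.imwrite("pics/c2.png",a)
im=cv2.imread("pics/side0.png");cv2.imwrite("pics/c3.png",cv2.resize(im[215:400,250:500],None,fx=3.2,fy=3.2,interpolation=cv2.INTER_CUBIC))
E
```

```text
scene round [358.2 230.8] 45 [9 7] [0.4035 0.2097 0.031 ]
scene sq [297.9 289.1] 69 [10 10] [0.6272 0.1729 0.031 ]
scene long [365.7 275.8] 67 [10 10] [0.5165 0.2867 0.031 ]
scene brown [310.4 216.2] 45 [9 7] [0.4235 0.0794 0.031 ]
scene orange [399.9 204.4] 38 [9 6] [0.2608 0.2628 0.031 ]
side round [202.7 390.3] 222 [18 23] [ 0.1837 -0.1774  0.031 ]
side sq [202.7 390.3] 222 [18 23] [ 0.1837 -0.1774  0.031 ]
side long [202.7 390.3] 222 [18 23] [ 0.1837 -0.1774  0.031 ]
side orange [202.7 390.3] 222 [18 23] [ 0.1837 -0.1774  0.031 ]
```

View pics/c1.png

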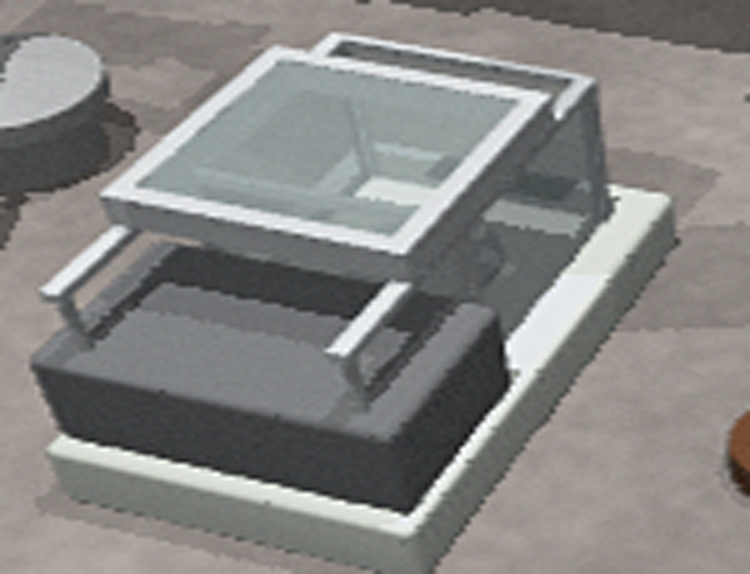

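View pics/c2.png

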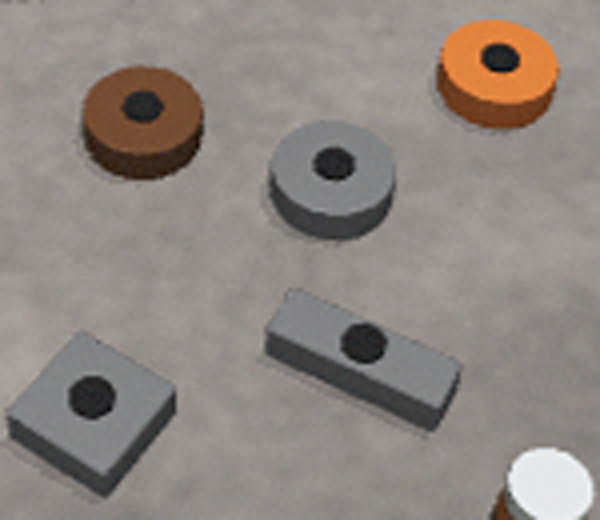

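View pics/c3.png

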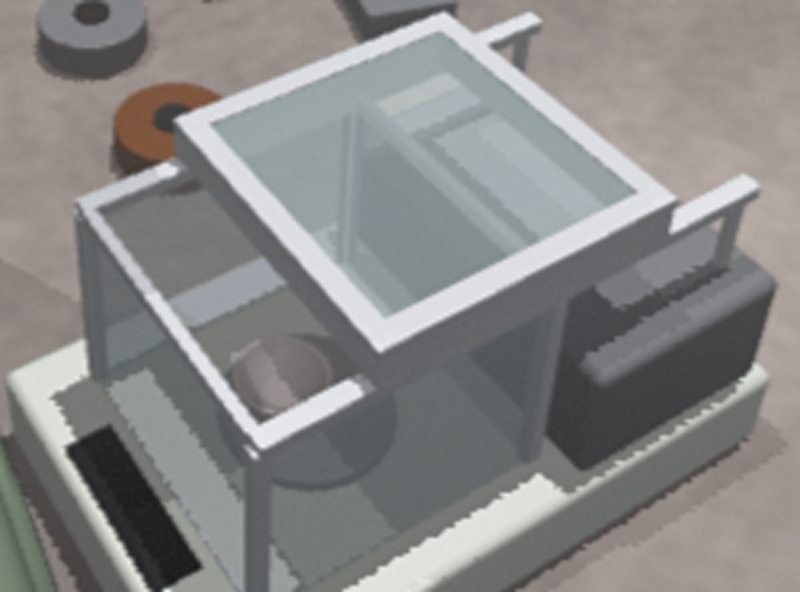

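The crops confirm the grey disc with the black eye (c2 at (333,165)), and the lid is about half open. Now I'll triangulate the lid corners and the eyes.

Run:
```python
from h import *
S=lambda u,v:(150+u/5-.4,110+v/4.1-.4); T=lambda u,v:(250+u/3.2-.35,215+v/3.2-.35)
sc=dict(bA=S(103,195),bB=S(408,254),fB=S(556,90),fA=S(275,46))
si=dict(fA=T(380,352),bA=T(678,200),bB=T(445,13),fB=T(177,120))
P={}
for k in sc:
    a=onz("scene",sc[k],.195);b=onz("side",si[k],.195)
    c1,d1=ray("scene",sc[k]);c2,d2=ray("side",si[k])
    s=np.linalg.lstsq(np.c_[d1,-d2],c2-c1,rcond=None)[0];x=(c1+d1*s[0]+c2+d2*s[1])/2
    P[k]=(a+b)/2;print(k,a.round(4),b.round(4),"tri",x.round(4))
P={k:v[:2] for k,v in P.items()}
print("sides",*[np.linalg.norm(P[a]-P[b]).round(4) for a,b in (("bA","bB"),("bB","fB"),("fB","fA"),("fA","bA"))])
ax=(P["bA"]+P["bB"]-P["fA"]-P["fB"]);ay=P["bA"]+P["fA"]-P["bB"]-P["fB"]
print("dir",np.degrees(np.arctan2(ax[1],ax[0])),np.degrees(np.arctan2(ay[1],ay[0])),"back mid",(P["bA"]+P["bB"])/2,"ctr",sum(P.values())/4)
# rail back ends
for n,a in (("scene",S(340,357)),("scene",S(45,293)),("side",T(757,187)),("side",T(538,20))): print("rail end",n,onz(n,a,.171).round(4))
for n,a in (("scene",S(318,30)),("side",T(80,207)),("scene",S(600,85)),("side",T(258,447))): print("front rim",n,onz(n,a,.171).round(4))
im=cv2.imread("pics/side0.png")
for nm,(u,v) in {"round":(279,216),"sq":(374,209),"long":(314,192),"orange":(213,217)}.items():
    w=im[v-9:v+10,u-10:u+11].max(2);m=(w<62).astype(np.uint8)
    k,l,s,c=cv2.connectedComponentsWithStats(m)
    for i in range(1,k):
        if s[i,4]>20: q=c[i]+(u-10,v-9);print(nm,q.round(1),s[i,4],onz("side",q,.031).round(4))
for nm,uvs in {"jar":("scene",(411,311))}.items():
    print(nm,onz(*uvs,.07))
```

```text
bA [ 0.563  -0.2304  0.195 ] [ 0.5635 -0.2358  0.195 ] tri [ 0.5632 -0.2334  0.1934]
bB [ 0.5279 -0.0707  0.195 ] [ 0.5287 -0.0765  0.195 ] tri [ 0.5284 -0.073   0.1934]
fB [ 0.3643 -0.1075  0.195 ] [ 0.3703 -0.1106  0.195 ] tri [ 0.3681 -0.108   0.1952]
fA [ 0.4032 -0.2655  0.195 ] [ 0.404  -0.2695  0.195 ] tri [ 0.4034 -0.2676  0.1938]
sides 0.1632 0.1649 0.1626 0.1634
dir 12.289118021610294 -77.36028547328425 back mid [ 0.54579314 -0.15333656] ctr [ 0.46561133 -0.17080307]
rail end scene [ 0.5915 -0.0618  0.171 ]
rail end scene [ 0.6232 -0.2149  0.171 ]
rail end side [ 0.6216 -0.2209  0.171 ]
rail end side [ 0.5901 -0.0711  0.171 ]
front rim scene [ 0.3513 -0.2864  0.171 ]
front rim side [ 0.3168 -0.1275  0.171 ]
front rim scene [ 0.3212 -0.1128  0.171 ]
front rim side [ 0.3496 -0.2783  0.171 ]
jar [0.57202444 0.41336825 0.07      ]
```

Lid sides come out at 163–165 mm (164 expected). Its axis is at 12.4°, and the opening is about 56 mm. I'll check the round eye in the side view, then go behind the lid.

```bash
cat >> h.py <<'E'
from scipy.spatial.transform import Rotation as Ro
A=np.radians(12.45); bx=np.array([np.cos(A),np.sin(A),0]); by=np.array([-np.sin(A),np.cos(A),0])
BACK=np.array([.5460,-.1525,0])
def down(yaw_y):
    y=np.array([np.cos(yaw_y),np.sin(yaw_y),0]);x=np.array([0,0,-1.])
    return np.roll(Ro.from_matrix(np.c_[x,y,np.cross(x,y)]).as_quat(),1)
E
python3 - <<'E'
from h import *
im=cv2.imread("pics/side0.png")
for nm,(u,v) in {"round":(279,216),"sq":(374,209),"long":(314,192)}.items():
    w=im[v-10:v+11,u-12:u+13].max(2);print(nm,w.min())
    m=(w<w.min()+35).astype(np.uint8)
    k,l,s,c=cv2.connectedComponentsWithStats(m)
    for i in range(1,k):
        if s[i,4]>10: q=c[i]+(u-12,v-10);print(nm,q.round(1),s[i,2:],onz("side",q,.031).round(4))
    print(nm, "proj of scene est",proj("side",{"round":(.4035,.2097,.031),"sq":(.6272,.1729,.031),"long":(.5165,.2867,.031)}[nm]).round(1))
p=BACK+.04*bx
for yy in (A+np.pi/2,A-np.pi/2):
    for z in (.33,.179): print(yy,ik([p[0],p[1],z],down(yy)))
q=read_q();print(q)
E
```

```text
round 62
round [278.1 218.5] [11  8 72] [0.4008 0.2031 0.031 ]
round proj of scene est [278.5 216.6]
sq 64
sq [373.6 208.2] [10  8 62] [0.6249 0.1666 0.031 ]
sq [380.1 218.4] [15  3 24] [0.6219 0.1247 0.031 ]
sq proj of scene est [373.3 206.5]
long 60
long [305.8 195.9] [11 16 68] [0.4893 0.2705 0.031 ]
long [314.  192.1] [ 9  7 53] [0.5139 0.2801 0.031 ]
long proj of scene est [314.1 190.5]
1.7880898186681906 [-3.84698324e-01  2.01525131e-01  1.29477854e+00 -4.44089210e-16
  1.64528899e+00 -2.17278814e+00]
1.7880898186681906 [-3.84698324e-01  2.85691869e-01  1.49989205e+00 -4.44089210e-16
  1.35600873e+00 -2.17278814e+00]
-1.3535028349216025 [-0.38469832  0.20152513  1.29477854  0.          1.64528899  0.96880451]
-1.3535028349216025 [-0.38469832  0.28569187  1.49989205  0.          1.35600873  0.96880451]
[-1.42250999e+00  2.07260429e-01  1.54259938e+00 -2.17797458e-05
  1.39352403e+00 -1.50502506e-01]
```

Both views put the round eye at (0.402, 0.206), agreeing within 6 mm against the 20 mm tolerance. Moving behind the lid.

Run:
```python
from h import *
p=read_ee_pos(); servo_line([p[0],p[1],.34],rate=.25)
move_gripper(0.0,5)
s=BACK+.04*bx; Q=down(A-np.pi/2)
move_pose([s[0],s[1],.33],Q)
for n in ("scene","wrist"): cv2.imwrite(f"pics/{n}1.png",capture(n)[:,:,::-1])
print(read_time_s(),read_ee_pos(),read_force(),read_width())
servo_line([s[0],s[1],.180],rate=.15)
for n in ("scene","side"): cv2.imwrite(f"pics/{n}2.png",capture(n)[:,:,::-1])
print(read_time_s(),read_ee_pos(),read_force())
a=cv2.imread("pics/scene2.png")[90:260,140:320];b=cv2.imread("pics/side2.png")[200:370,250:520]
cv2.imwrite("pics/v2.png",np.vstack([cv2.resize(a,(320,300)),cv2.resize(b,(476,300))[:, :320]]) if 0 else np.hstack([cv2.resize(a,(320,302)),cv2.resize(b,(478,302))]))
```

```text
4.4417 [ 0.5848018  -0.14495301  0.33000957] [ 0.60953566 -1.15229032 -0.42886378] 0.0002965943886833436
5.6917 [ 0.58601497 -0.14423378  0.18153319] [-0.26802961  0.71439339  0.18231308]
```

View pics/v2.png

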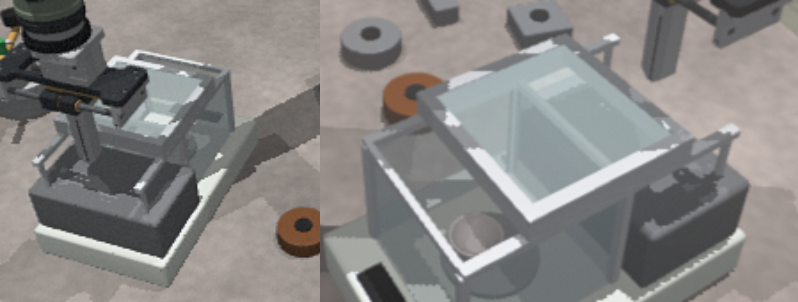

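The fingertips stand between the rails behind the lid's back face, with no contact force. Pushing in steps with force checks.

Run:
```python
from h import *
s=BACK+.04*bx
d=.04; f0=np.array(read_force())
while d>-.075:
    d-=.005 if d<-.03 else .01
    t=BACK+d*bx; servo_line([t[0],t[1],.179],rate=.06 if d>-.03 else .04)
    f=np.array(read_force())-f0; e=np.array(read_ee_pos())
    print(round(d,3),"act",((e-BACK)@bx).round(4),"F",(f@bx).round(2),(f@by).round(2),f[2].round(2),round(read_time_s(),2))
    if abs(f@bx)>15: break
for n in ("scene","side"): cv2.imwrite(f"pics/{n}3.png",capture(n)[:,:,::-1])
a=cv2.imread("pics/scene3.png")[90:260,140:320];b=cv2.imread("pics/side3.png")[200:370,250:520]
cv2.imwrite("pics/v3.png",np.hstack([cv2.resize(a,(320,302)),cv2.resize(b,(478,302))]))
```

```text
0.03 act 0.0296 F 0.42 -0.89 0.35 6.01
0.02 act 0.0196 F -0.49 -0.14 -0.6 6.33
0.01 act 0.0096 F 0.6 -1.26 -0.79 6.64
-0.0 act -0.0006 F -0.3 0.11 -0.22 6.96
-0.01 act -0.0107 F -0.08 -0.99 -0.49 7.28
-0.02 act -0.0207 F -0.25 -0.11 0.02 7.59
-0.03 act -0.0307 F 0.12 -0.57 0.45 7.99
-0.035 act -0.0354 F 0.64 -0.88 -0.56 8.27
-0.04 act -0.0405 F 0.86 -1.04 0.37 8.54
-0.045 act -0.0455 F 0.46 -1.63 -0.15 8.82
-0.05 act -0.0462 F 11.73 -1.12 -6.07 9.09
-0.055 act -0.0463 F 23.75 -0.89 -14.12 9.37
```

View pics/v3.png

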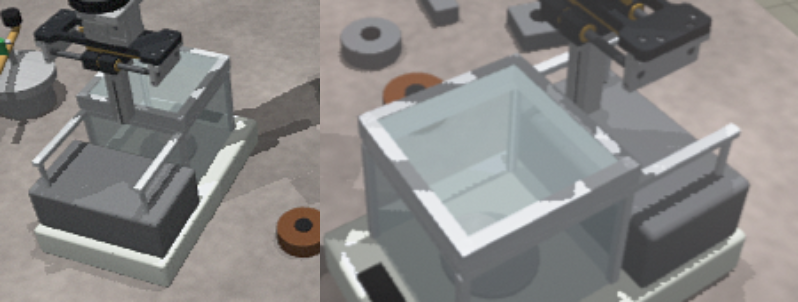

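The push ended in a hard stop at the expected place: −46 mm plus about 8 mm finger half-width gives about 54 mm of travel. The lid now covers the shield. Backing off, lifting, and re-measuring the lid before going over the eye.

Run:
```python
from h import *
wait(.3)
t=BACK-.015*bx; servo_line([t[0],t[1],.179],rate=.08)
servo_line([t[0],t[1],.33],rate=.2)
Q=down(A-np.pi/2)
move_pose([.402,.2065,.25],Q)
print(read_time_s(),read_ee_pos(),read_force())
for n in ("scene","side","wrist"): cv2.imwrite(f"pics/{n}4.png",capture(n)[:,:,::-1])
a=cv2.imread("pics/scene4.png")[90:260,140:320];b=cv2.imread("pics/side4.png")[200:370,250:520]
cv2.imwrite("pics/v4.png",np.hstack([cv2.resize(a,(320,302)),cv2.resize(b,(478,302))]))
```

```text
12.7833 [0.40273233 0.20599895 0.25021055] [-0.54642513 -0.17592541 -0.22670398]
```

View pics/v4.png

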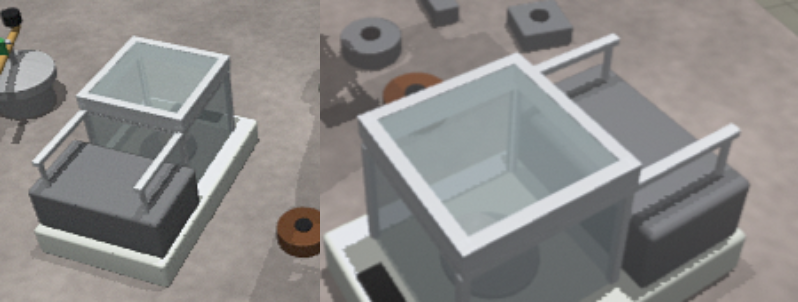

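View pics/wrist4.png

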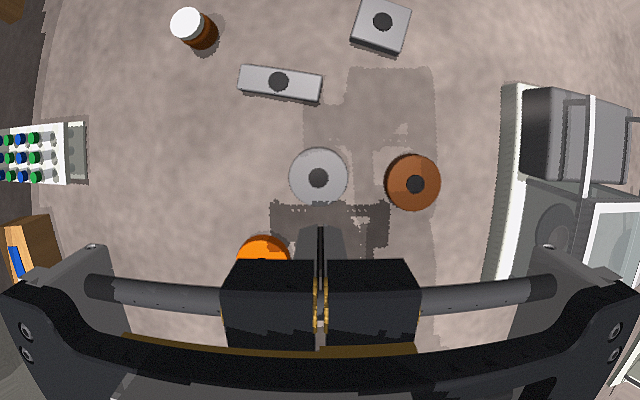

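The lid stays flush over the shield in both views after I let go. In the wrist picture the grey round eye is at (318,178), with the brown disc to its right at (415,184). I'll turn that pixel into a point as a third measurement.

Run:
```python
from h import *
m=camera_model("wrist");K=m["camera_matrix"];im=cv2.imread("pics/wrist4.png")
w=im[160:196,300:338].max(2);k,l,s,c=cv2.connectedComponentsWithStats((w<90).astype(np.uint8))
i=1+np.argmax(s[1:,4]);u=c[i]+(300,160);print(u,s[i])
v=(u-K[:2,2])/K[0,0];th=np.hypot(*v);d=np.r_[np.sin(th)*v/th,np.cos(th)]
q=np.array(read_tool_rot());R=Ro.from_quat(np.roll(q,-1)).as_matrix();p=np.array(read_ee_pos())
o=p+R@m["mount"][:3,3];D=R@m["mount"][:3,:3]@d
print("eye wrist",o+D*(.031-o[2])/D[2])
```

```text
[317.95189003 177.70103093] [  9   8  20  20 291]
eye wrist [0.40230279 0.20920598 0.031     ]
```

Three views agree on the eye at (0.402–0.4035, 0.203–0.210), so I'm using (0.4025, 0.208). Descending to the dwell, then leaving.

Run:
```python
from h import *
servo_line([.4025,.208,.12],rate=.15)
servo_line([.4025,.208,.062],rate=.06)
t=read_time_s(); wait(1.3)
print(t,read_ee_pos(),read_force())
for n in ("scene","side"): cv2.imwrite(f"pics/{n}5.png",capture(n)[:,:,::-1])
wait(1.3)
print(read_time_s(),read_ee_pos(),read_force())
servo_line([.4025,.208,.30],rate=.15)
a=cv2.imread("pics/scene5.png")[160:330,260:440];b=cv2.imread("pics/side5.png")[140:310,180:450]
cv2.imwrite("pics/v5.png",np.hstack([cv2.resize(a,(320,302)),cv2.resize(b,(478,302))]))
wait(.5)
cv2.imwrite("pics/scene6.png",capture("scene")[:,:,::-1]);print(read_time_s(),read_ee_pos(),read_force(),read_qd())
```

```text
15.0667 [0.40248924 0.20799853 0.06200187] [-0.485114   -0.4739346   0.03779827]
17.7667 [0.40249268 0.20798307 0.061993  ] [ 0.31764552 -0.25840886 -0.33276934]
20.05 [0.40252852 0.20798339 0.3000176 ] [ 0.6392495  -0.02295055 -0.34226869] [ 8.49455952e-05 -8.45358322e-05 -7.95877026e-04  1.08123440e-04
  1.79821229e-04  1.27623705e-03]
```

View pics/v5.png

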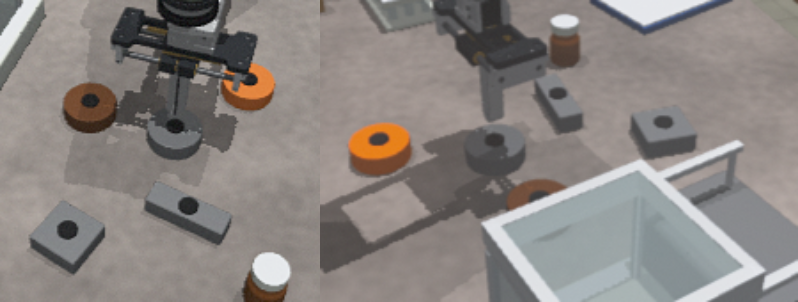

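View pics/scene6.png

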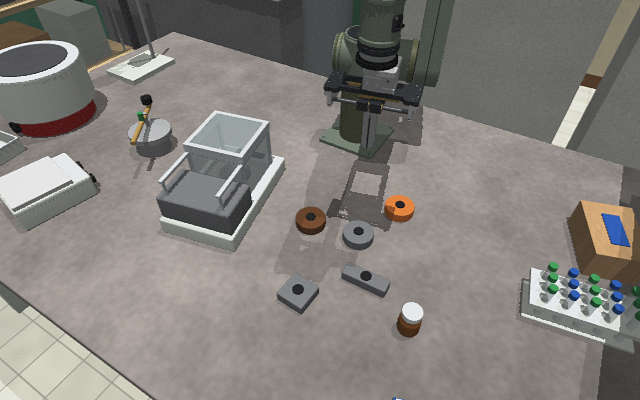

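The hand hovered right above the grey round eye, clear of it. After the retreat, the lid is shut, the jar is still at (411,319), and the tool reads no force. Handing in.

```bash
python3 -c "
from bench import *
finish_job();print(read_time_s(),read_ee_pos())"
```

```text
the job is handed in; nothing more can be done
the job is handed in; nothing more can be done
```

I pushed the lid shut, held the fingertips above the round switch's eye, withdrew and handed the job in at about 20 s. No verdict was reported.

- **Lid:** I pushed the back face with closed fingers until it hit a hard stop after about 54 mm, against about 56 mm estimated. The force rose to about 24 N along the push. Once released, the lid sat flush over the shield in two views, but I did not re-measure its corners to the 4 mm limit.
- **Dwell:** The fingertips held 31 mm above the eye (TCP at 0.062 m) for about 2.7 s with no contact force. The three camera views of the eye agreed to about 6 mm; the side view was the odd one, reading lower in y.
- **Withdrawal:** The hand ended 0.27 m above the eye, still and force-free.
- **Jar and dish:** The jar looked unmoved in the last picture. The dish was only visible faintly through the glass and I did not re-measure it, but nothing went inside the shield.

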